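# Clamp a row of lying tubes on a bench shaker with its T-key

### The arm

A 6-joint arm with a two-finger parallel gripper is mounted at the origin on the work surface. World frame = base frame: x ahead of the robot, y to its left, z up, the work surface at z = 0. Lengths are in mm, angles in degrees, forces in N, time in s.
With the tool pointing down it reaches from about 275 to 825 mm from the base axis. Payload 5.2 kg.
Tool frame: the origin (TCP) lies midway between the tips of the shut fingers; the grasp point (between the pads) lies 19 mm behind it; z points along the fingers, y is the line along which they close (so a half turn about z gives the same grasp; the last joint's range is limited). The gripper opens to 93 mm and grips with 3 to 60 N. Pads are 15 mm wide; open, the fingers measure 128 mm over their backs; the gripper's body (75 mm by 188 mm) begins 65 mm behind the grasp point.
Start: joints at [-84.729, 14.817, 87.949, -0, 77.235, -11.62], TCP at [159.823, -526.271, 218.653] pointing down, gripper open.
Joint ranges: [-179.93, 179.93], [-52.35, 119.4], [10.71, 147.94], [-69.91, 249.91], [12.55, 155.21], [-178.61, 178.61]. Speed limits (degrees/s): [147.25, 147.25, 180, 180, 180, 180].

### API

Orientations are given as [roll, pitch, yaw] about the fixed x, y, z axes, in that order (R = Rz(yaw) Ry(pitch) Rx(roll)).
In Python, from station import manip, imaging, workorder gives the robot as it stands.
- The arm moves only by the tool jog_arm, never from a script. Its argument "rows" is one flat list of numbers, 5 for each row, row after row: the shift along the tool's x, y, z in mm, then the turn about the tool's z in degrees, then the finger opening in mm, from 0 to 93. A call has 1 to 12 rows; each row shifts and turns the commanded pose from where the row before left it, along the tool's axes as they then stand; what a row does not reach is not made up. A row lasts 1/10 s, in which the tool goes at most 50 mm and 8.59 degrees, less where a joint would pass 70% of its speed; a pose out of reach is approached as far as the arm can. A call is refused whole if a number of a shift passes 50 or a number of a turn 8.59, either way. A call with a gripper value outside its range is refused whole. The fingers move at their own pace and stop on an object; the grip force is fixed at half the most. Time passes only in rows, so rows that do not move let the fingers close. It gives the time, the measured TCP pose, the force, the opening and the grip force at its end, in the units of the state.
- manip.observe(): the state, without advancing time (a new reading comes with each control period).
- imaging.snapshot(name): name is "scene" or "side" or "wrist"; returns the picture (400x640x3 uint8, red, green, blue); there is no depth.
- imaging.camera_info(name): a dict with "fx", "fy", "cx", "cy" (pixels), "D" ([k1, k2, p1, p2, k3] as OpenCV has them; the pictures are not rectified), "R" (3x3) and "t" (3): a world point X has camera coordinates R X + t. Camera axes: x right, y down, z forward; pixel columns grow to the right and rows downward; lengths in mm; the calibration is good to about 2 mm. A picture is of the moment at which its call begins: read the wrist's pose just before it. camera_info takes no time and is no camera call; for the wrist camera it gives the pose at the moment of the call.
- workorder.hand_in(): hands the job in; it is judged then, once.
The state is a dict: "time": time; "q": joint angles; "dq": joint speeds; "tau": joint torques, N m; "position": TCP position; "eef_rot": TCP orientation; "contact_force": force on the tool from outside, world axes, zero at the start; "ft_torque": the same for the moment, N m; "opening": opening from 0.0 (shut) to 1.0 (fully open); "finger_force": force on a finger pad.
Only numpy, scipy, OpenCV 4.12 (cv2) and the standard library are available. Lean on these libraries where they do the work, as an engineer would, in place of code of your own. Each camera call takes 0.05 s, during which the arm holds its last target. There are 200 camera calls.

### The job

Three big sample tubes lie loose on the platform of the bench shaker. Take the T-handled key from its stand, fit it into the square-socketed spindle down the well of the shaker's clamp and turn it clockwise until the jaw has closed the row up and holds it firmly against the rail, without crushing the tubes; move the jaw only with the key. Then take the key out, hang it upright by its bar across the two arms of its stand as it was, and leave the other things on the bench where they are.

Things in the scene. Friction and masses are not known exactly. Their poses are not given: they have to be found in the camera images.
- key_bar (a point): T-handled steel key, 280 g, upright: the centre of its bar. Bar 120 long x 18 wide x 18 mm high along the frame's y; z is up the shaft. Below the bar a round shaft, 18 mm diameter, leads to a 14 mm square end 11 mm high, flats parallel to the frame's x and y, then a 6 mm high cone. Bar centre to tip of cone: 114 mm.
- key_tip (a point): The lowest point of the key, the tip of its cone, on the shaft's axis; same axes as key_bar.
- saddle (a point): Fixed grey key stand, foot 110 x 130 mm: the point midway between the tops of its two arms, 130 mm above the bench; z up. The arms, 16 mm wide, run along x at y = -40 and +40 mm (64 mm clear gap); 8 mm high stops at x = -30 and +30 mm. The key's bar lies across both arms along y, its centre 9 mm above this point, shaft in the gap; either way round.
- shaker: White bench shaker, fixed, 220 x 280 mm; origin at the centre of its underside, z up. Its flat platform is 76 mm up. The tubes lie on it along x, in a row along y, between the jaw (towards -y) and a fixed rail, 36 mm high, face at y = +90 mm. The grey block with the key well fills y = -112 to -48 mm, x = -42 to +42 mm, top 134 mm up.
- well (a point): Centre of the round mouth (26 mm across) of the key well in the grey block's top, 134 mm above the bench; axes as the shaker. Straight below, 38 mm down, is the flat face of the spindle. Clockwise from above closes the jaw, 8 mm per radian. Idle turning takes about 0.1 N m; once the row is closed it rises by 0.25 N m per 0.1 rad, each 0.08 N m pressing with 10 N: 0.2 to 0.4 N m is firm, 1 N m crushes.
- spindle_face (a point): Centre of the spindle's face, fixed point on its axis; axes as the shaker. It has a 16.4 mm square socket, 18 mm deep, turned at an unknown angle. With the cone in and the squares crossed, the key's tip is 6 mm below this point; when they line up (every quarter turn, about 10 degrees play) it drops to 17 mm, shoulder on the face. Pressing with 3 to 10 N does not turn it.
- jaw: Aluminium jaw, 130 mm long, 36 mm high, sliding on the shaker along y; origin mid-face where it meets the tubes, at platform height; axes as the shaker. Face at y = -18 to -11 mm at first, 0 (within 1 mm) when the row is closed and it stops there. It stays and keeps up to about 14 N when the key is lifted out; the key may be set back a quarter turn.
- tube_a: The nearest to the jaw of three equal capped tubes, 30 mm diameter, 112 mm long, 60 g, lying; origin at its centre on the axis, 15 mm above the platform; x along the tube (it may roll about x). They do not need to be handled.
- tube_b: The middle one of three equal capped tubes, 30 mm diameter, 112 mm long, 60 g, lying; origin at its centre on the axis, 15 mm above the platform; x along the tube (it may roll about x). They do not need to be handled.
- tube_c: The nearest to the rail of three equal capped tubes, 30 mm diameter, 112 mm long, 60 g, lying; origin at its centre on the axis, 15 mm above the platform; x along the tube (it may roll about x). They do not need to be handled.
- rack_near: Bystander: small white rack of 8 upright capped tubes, about 116 x 64 x 115 mm, between the stand and the shaker; origin at the centre of its underside. Leave alone.
- bottle: Bystander: bottle, 60 mm diameter, 130 mm tall; origin at the centre of its underside. Leave alone.
- beaker: Bystander: glass beaker, 72 mm diameter, 85 mm tall; origin at the centre of its underside. Leave alone.
- tray_lab: Bystander: open blue tray, 160 x 100 x 35 mm; origin at the centre of its underside. Leave alone.

How it is judged:
By the outcome, as a careful person would: the job done as asked, in the order asked, and still so for the second after the job is handed in, with the robot touching nothing.
It also fails if it takes over 72 s, if anything falls off the work surface, if the arm or the gripper's body presses on something with over 40 N, if the wrist force passes 120 N, or if a joint passes its speed limit or range.

## Working session

There is one attempt and no reset: what is moved stays moved. The work goes in short steps, Python scripts to look and compute and a tool call to move; the robot and the scene stay as the last step left them, time stands still between calls to the robot, and variables do not carry over. Pictures are saved under pics/ and viewed, at most 10 in all, crops included, and the job is handed in when it is done.

Besides the shell and the picture viewer there is one more tool, called after "Request:" by a JSON object that holds its "fn" and its "kwargs". jog_arm: Moves the arm, as the interface text tells. Its arguments: {"type":"object","properties":{"rows":{"type":"array","items":{"type":"number"}}},"required":["rows"]}

```bash
mkdir -p pics; ls; python3 - <<'E'
from station import manip, imaging
import cv2,json,numpy as np
s=manip.observe();print({k:np.round(v,3).tolist() for k,v in s.items()})
for n in("scene","side","wrist"):
    c=imaging.camera_info(n);print(n,{k:np.round(v,4).tolist() for k,v in c.items()})
a=[imaging.snapshot(n) for n in("scene","side","wrist")]
for n,i in zip(("scene","side","wrist"),a): cv2.imwrite(f"pics/{n}0.png",i[:,:,::-1])
E
```

```text
pics
{'time': 0.0, 'q': [-84.73, 14.856, 88.012, 0.001, 77.235, -11.619], 'dq': [-0.08, 0.057, -0.018, -0.108, -0.097, 0.002], 'tau': [-0.0, -43.731, -28.4, 0.072, 0.041, -0.0], 'position': [159.768, -525.701, 217.841], 'eef_rot': [-179.899, -0.022, 16.889], 'contact_force': [0.251, 0.309, -0.452], 'ft_torque': [-0.001, -0.042, -0.023], 'finger_force': 0.0, 'opening': 0.997}
scene {'fx': 493.3355, 'fy': 493.3355, 'cx': 307.6683, 'cy': 194.9467, 'D': [-0.0282, 0.0, 0.0, 0.0, 0.0], 'R': [[0.2861, 0.9582, 0.0028], [0.8122, -0.241, -0.5312], [-0.5084, 0.1542, -0.8472]], 't': [-153.6312, -363.312, 1680.6117]}
side {'fx': 471.2116, 'fy': 471.2116, 'cx': 313.1315, 'cy': 199.1022, 'D': [-0.0881, 0.0, 0.0, 0.0, 0.0], 'R': [[-0.9768, -0.2133, 0.017], [-0.1571, 0.6613, -0.7335], [0.1452, -0.7192, -0.6795]], 't': [512.1237, 149.906, 1453.3417]}
wrist {'fx': 292.4453, 'fy': 292.4453, 'cx': 319.8702, 'cy': 200.0777, 'D': [0.0083, 0.0, 0.0, 0.0, 0.0], 'R': [[0.2901, -0.957, -0.0026], [-0.9294, -0.2824, 0.2378], [-0.2283, -0.0666, -0.9713]], 't': [-548.8944, -27.3145, 391.0509]}
```

View pics/scene0.png

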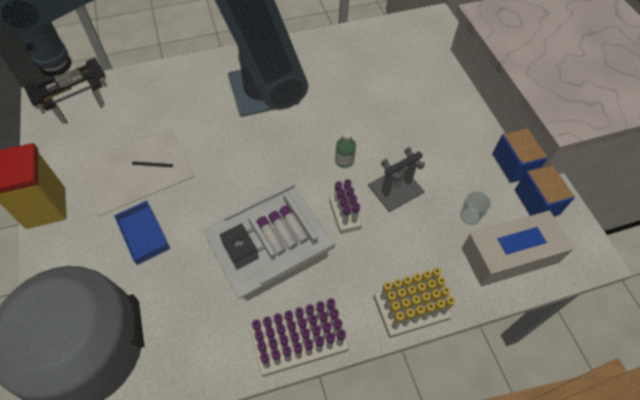

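View pics/side0.png

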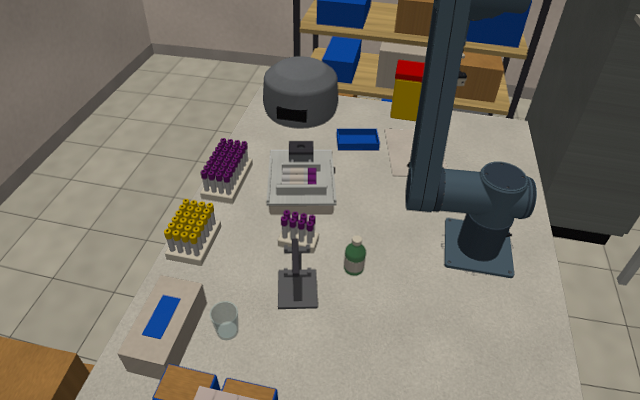

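Scene: well near (239,231), key bar from about (387,174) to (421,155). Side: key bar near (296,252), well near (300,145). I'll zoom in on both.

```bash
cat > h.py <<'E'
import numpy as np,cv2
from station import imaging,manip
def ray(c,uv):
    K=np.array([[c['fx'],0,c['cx']],[0,c['fy'],c['cy']],[0,0,1]])
    p=cv2.undistortPoints(np.array([[uv]],float),K,np.array(c['D']))[0,0]
    R=np.array(c['R']);o=-R.T@np.array(c['t']);return o,R.T@np.array([*p,1])
def atz(c,uv,z):
    o,d=ray(c,uv);return (o+d*(z-o[2])/d[2])[:2]
def proj(c,X):
    K=np.array([[c['fx'],0,c['cx']],[0,c['fy'],c['cy']],[0,0,1]])
    return cv2.projectPoints(np.array(X,float).reshape(-1,3),cv2.Rodrigues(np.array(c['R']))[0],np.array(c['t'],float),K,np.array(c['D']))[0][:,0]
E
python3 - <<'E'
import cv2,numpy as np
a=cv2.imread('pics/scene0.png');b=cv2.imread('pics/side0.png')
r=lambda i,x,y,w,h,f:cv2.resize(i[y:y+h,x:x+w],None,fx=f,fy=f,interpolation=cv2.INTER_CUBIC)
t=np.hstack([r(a,195,180,150,120,4),np.zeros((480,200,3),np.uint8)])
t[:,600:]=0
# scene key crop 360..440 x 130..215 ; 
A=r(a,195,180,100,75,4);B=r(a,360,140,100,75,4);C=r(b,265,135,100,75,4);D=r(b,265,230,100,75,4)
cv2.imwrite('pics/c0.png',np.vstack([np.hstack([A,B]),np.hstack([C,D])]))
E
```

```text
(no output)
```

View pics/c0.png

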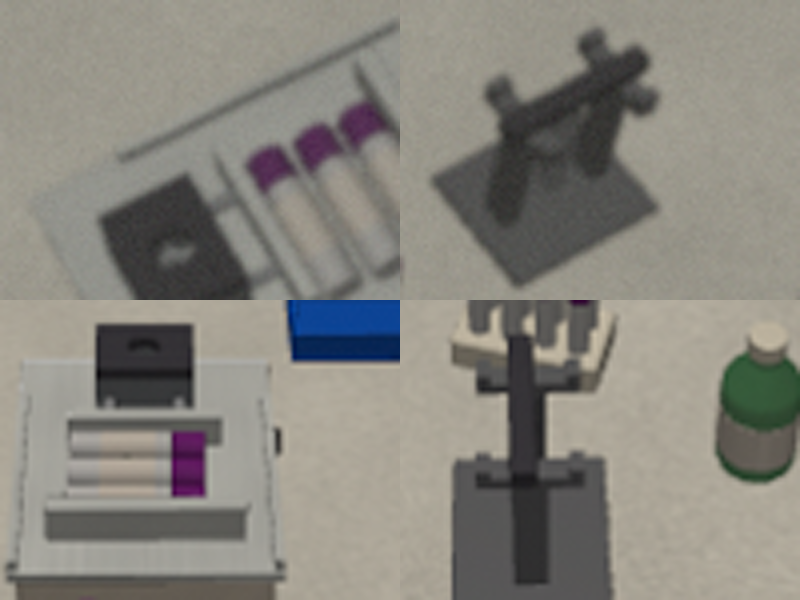

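```bash
python3 - <<'E'
from h import *
c=imaging.camera_info('scene');s=imaging.camera_info('side')
e=[atz(c,(387,171.5),143),atz(c,(420,155),143)]
print('bar',e,np.linalg.norm(e[1]-e[0]),np.mean(e,0),np.degrees(np.arctan2(*(e[1]-e[0])[::-1])))
print('stops side', [atz(s,(265+x/4-100,230+(y-300)/4),138) for x,y in((487,372),(572,372),(485,465),(575,465))])
print('foot scene',[atz(c,(360+(x-400)/4,140+y/4),4) for x,y in((432,180),(518,287),(658,208))])
print('foot side',[atz(s,(265+(x-400)/4,230+(y-300)/4),4) for x,y in((455,460),(605,460))])
print('stops side', [atz(s,(265+(x-400)/4,230+(y-300)/4),138) for x,y in((487,372),(572,372),(485,465),(575,465))])
print('well',atz(c,(239,242.5),134),atz(s,(265+143/4,135+(345-300)/4),134))
print('block scene',[atz(c,(195+x/4,180+y/4),134) for x,y in((100,218),(190,175),(248,292))])
print('block side',[atz(s,(265+x/4,135+(y-300)/4),134) for x,y in((97,325),(193,325),(192,363),(97,363))])
E
```

```text
bar [array([529.77420907, 224.24694469]), array([504.01823725, 331.82403685])] 110.61736230510711 [516.89622316 278.03549077] 103.46423918947342
stops side [array([543.53405391, 252.97550114]), array([488.2958716 , 240.00149317]), array([524.92625473, 329.3795595 ]), array([469.04349171, 316.31761664])]
foot scene [array([474.58723004, 206.03716541]), array([578.70591431, 233.39303651]), array([545.31999145, 357.73156648])]
foot side [array([577.28189304, 227.5945329 ]), array([470.7548692 , 202.68889452])]
stops side [array([543.53405391, 252.97550114]), array([488.2958716 , 240.00149317]), array([524.92625473, 329.3795595 ]), array([469.04349171, 316.31761664])]
well [ 619.82982553 -202.5792483 ] [ 614.05206924 -203.4621919 ]
block scene [array([ 584.521906  , -243.36772296]), array([ 570.57142104, -182.66798968]), array([ 660.33902997, -166.52427683])]
block side [array([ 659.19527423, -222.24980557]), array([ 578.95069848, -241.68220413]), array([ 568.20508858, -188.4885166 ]), array([ 645.64717067, -169.80023166])]
```

The crops show the well at scene ≈(239,242) and the key bar from (387,171) to (420,155). That puts the well at about (616,-203), the saddle at about (512,282), and both yaws at about 13°. I'll fly over the well first, on the way to the stand.

Request:
{"fn": "jog_arm", "kwargs": {"rows": [43,-14.6,0,0,93,43,-14.6,0,0,93,43,-14.6,0,0,93,43,-14.6,0,0,93,43,-14.6,0,0,93,43,-14.6,0,0,93,43,-14.6,0,0,93,43,-14.6,0,0,93,43,-14.6,0,0,93,43,-14.6,0,0,93,43,-14.6,0,0,93,0,0,0,0,93]}}

```text
time: 1.35
position: [569.3, -231.1, 217.8]
eef_rot: [-179.9, -0.1, 17.2]
contact_force: [-0.0, -0.7, -1.2]
opening: 1.0
finger_force: 0.0
```

```bash
cat >> h.py <<'E'
def st():
    s=manip.observe();print({k:np.round(s[k],2).tolist() for k in('time','q','position','eef_rot','contact_force','ft_torque','opening','finger_force')});return s
E
python3 - <<'E'
from h import *
st();c=imaging.camera_info('wrist');im=imaging.snapshot('wrist')
import pickle;pickle.dump(c,open('w1.pkl','wb'));cv2.imwrite('pics/w1.png',im[:,:,::-1])
print(proj(c,[616,-203,134]))
E
```

```text
{'time': 1.35, 'q': [-32.56, 21.47, 78.68, 0.13, 79.86, 40.22], 'position': [569.27, -231.11, 217.84], 'eef_rot': [-179.91, -0.09, 17.2], 'contact_force': [-0.02, -0.74, -1.19], 'ft_torque': [-0.04, -0.02, 0.02], 'opening': 1.0, 'finger_force': 0.0}
[[304.62029618 144.55401771]]
```

View pics/w1.png

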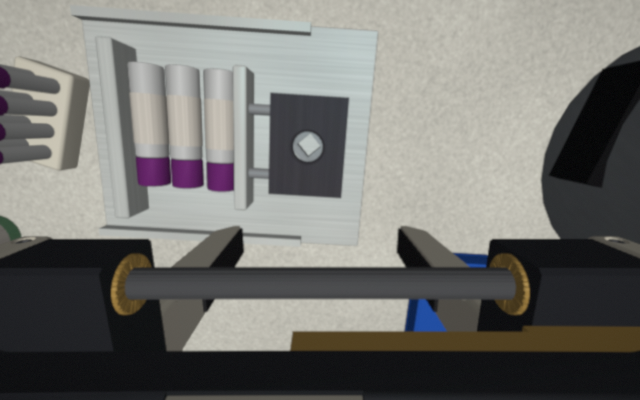

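The wrist view shows the well at (307,146) with the socket as a light diamond, the block corners at (272,93), (349,97), (342,197) and (269,192), the three tubes and the jaw. I'll enlarge the well.

```bash
python3 - <<'E'
from h import *
import pickle
c=pickle.load(open('w1.pkl','rb'));im=cv2.imread('pics/w1.png')
cr=cv2.resize(im[120:172,280:336],None,fx=10,fy=10,interpolation=cv2.INTER_CUBIC);cv2.imwrite('pics/w1c.png',cr)
print('well',atz(c,(307.5,146.5),134))
print([atz(c,p,134) for p in((272,93),(349,97),(342,197),(269,192))],np.mean([atz(c,p,134) for p in((272,93),(349,97),(342,197),(269,192))],0))
for z in(96,):print(atz(c,(308,144),z))
E
```

```text
well [ 615.1679003 -205.7848864]
[array([ 647.57332651, -166.11176971]), array([ 663.08373852, -226.7035575 ]), array([ 582.14406181, -247.34501004]), array([ 567.4763862 , -184.73727733])] [ 615.06937826 -206.22440364]
[ 615.01287036 -204.61805979]
```

View pics/w1c.png

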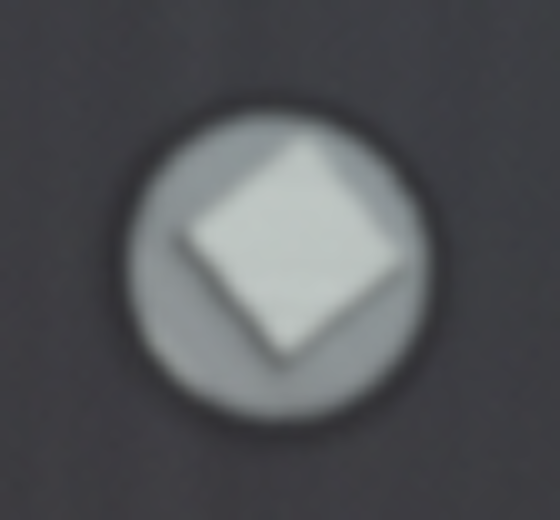

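The socket corners in the crop are about (172,230), (305,130), (405,258) and (282,370), and the mouth centre is about (280,263).

```bash
python3 - <<'E'
from h import *
import pickle
c=pickle.load(open('w1.pkl','rb'))
P=np.array([atz(c,(280+x/10-.45,120+y/10-.45),96) for x,y in((172,230),(305,130),(405,258),(282,370))])
print(P,P.mean(0))
for i in range(4):
    d=P[(i+1)%4]-P[i];print(np.linalg.norm(d),np.degrees(np.arctan2(d[1],d[0]))%90)
print('mouth',atz(c,(307.55,145.85),134))
s=imaging.camera_info('wrist')
B=[(647.6,-166.1),(663.1,-226.7),(582.1,-247.3),(567.5,-184.7)]
for i in range(4):
    d=np.subtract(B[(i+1)%4],B[i]);print(np.degrees(np.arctan2(d[1],d[0]))%90)
# to stand: stop 30mm short, tool axes
yaw=np.radians(17.2);d=np.array([512,282])-[569.3,-231.1]
print(d@[np.cos(yaw),np.sin(yaw)],d@[np.sin(yaw),-np.cos(yaw)])
E
```

```text
[[ 613.11120843 -193.79091835]
 [ 625.97661812 -203.40642333]
 [ 617.23881998 -216.18501352]
 [ 603.33874352 -207.84556165]] [ 614.91634751 -205.30697921]
16.061653172305018 53.22585367073747
15.480357993116101 55.63629618084943
16.209829833250826 59.03804384674055
17.118237893644373 55.18836490976046
mouth [ 615.69886011 -205.67078373]
14.3472682969727
14.26901668325246
13.12823543847206
13.072953876700762
96.9903503279901 -507.0973988724984
```

Request:
{"fn": "jog_arm", "kwargs": {"rows": [8.8,-46,0,0,93,8.8,-46,0,0,93,8.8,-46,0,0,93,8.8,-46,0,0,93,8.8,-46,0,0,93,8.8,-46,0,0,93,8.8,-46,0,0,93,8.8,-46,0,0,93,8.8,-46,0,0,93,8.8,-46,0,0,93,8.8,-46,0,0,93]}}

```text
time: 2.5
position: [510.9, 277.3, 218.7]
eef_rot: [180.0, 0.0, 16.8]
contact_force: [0.2, 0.5, 0.7]
opening: 1.004
finger_force: 0.0
```

Request:
{"fn": "jog_arm", "kwargs": {"rows": [0,0,0,-8.5,93,0,0,0,-8.5,93,0,0,0,-8.5,93,0,0,0,-8.5,93,0,0,0,-8.5,93,0,0,0,-8.5,93,0,0,0,-8.5,93,0,0,0,-8.5,93,0,0,0,-8.5,93,0,0,0,-8.5,93,0,0,0,0,93]}}

```text
time: 3.6
position: [511.4, 275.6, 218.5]
eef_rot: [-180.0, 0.0, 101.9]
contact_force: [0.4, -0.4, 1.2]
opening: 1.0
finger_force: 0.0
```

```bash
python3 - <<'E'
from h import *
st();c=imaging.camera_info('wrist');im=imaging.snapshot('wrist')
import pickle;pickle.dump(c,open('w2.pkl','wb'));cv2.imwrite('pics/w2.png',im[:,:,::-1])
E
```

```text
{'time': 3.6, 'q': [17.35, 18.03, 83.55, -0.03, 78.46, 5.47], 'position': [511.37, 275.62, 218.53], 'eef_rot': [-179.97, 0.03, 101.88], 'contact_force': [0.39, -0.37, 1.15], 'ft_torque': [-0.02, -0.07, -0.02], 'opening': 1.0, 'finger_force': 0.0}
```

View pics/w2.png

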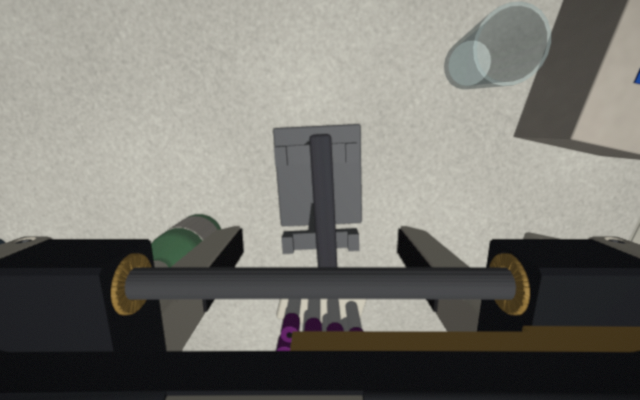

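Wrist view: the bar runs from (320,136) at the far end to (327,265). The near arm's stops are at (288,243) and (353,240).

```bash
python3 - <<'E'
from h import *
import pickle
c=pickle.load(open('w2.pkl','rb'))
g=cv2.imread('pics/w2.png',0).astype(int)
for r in(145,170,200,225,255):print(r,g[r,304:344:1].tolist())
E
```

```text
145 [88, 87, 87, 88, 84, 67, 53, 52, 58, 60, 60, 62, 64, 63, 62, 62, 62, 62, 62, 63, 63, 64, 64, 63, 61, 58, 57, 69, 90, 103, 106, 106, 106, 107, 108, 107, 107, 107, 108, 106]
170 [103, 103, 102, 104, 104, 101, 92, 70, 54, 56, 58, 60, 60, 60, 62, 63, 61, 62, 61, 61, 60, 63, 64, 64, 64, 62, 58, 57, 64, 87, 102, 105, 105, 106, 105, 106, 105, 105, 105, 106]
200 [102, 102, 102, 102, 102, 102, 102, 99, 89, 67, 52, 54, 58, 59, 60, 60, 62, 62, 61, 60, 60, 60, 62, 61, 61, 62, 62, 61, 56, 58, 77, 95, 103, 105, 104, 104, 105, 104, 104, 105]
225 [125, 132, 139, 132, 101, 61, 46, 44, 43, 41, 41, 44, 49, 55, 57, 58, 60, 60, 61, 61, 60, 61, 61, 61, 61, 61, 64, 62, 60, 58, 68, 109, 153, 173, 177, 179, 179, 180, 180, 179]
255 [185, 188, 190, 190, 189, 186, 186, 187, 190, 191, 192, 184, 148, 93, 59, 54, 58, 59, 60, 59, 60, 59, 60, 60, 59, 60, 60, 61, 61, 62, 58, 60, 94, 149, 179, 189, 192, 191, 187, 184]
```

```bash
python3 - <<'E'
from h import *
import pickle
c=pickle.load(open('w2.pkl','rb'))
a,b=atz(c,(320.2,145),148),atz(c,(326.7,255),148);f=atz(c,(320,134.5),148)
d=a-b;y=np.degrees(np.arctan2(d[1],d[0]));u=d/np.linalg.norm(d)
print(a,b,f,'yaw',y,'centre',f-60*u, 'width',np.linalg.norm(atz(c,(313,200),148)-atz(c,(334.5,200),148)))
S=[atz(c,p,138) for p in((288,236),(353,232))];print('stops',S,np.mean(S,0),'est saddle',np.mean(S,0)+40*u)
F=[atz(c,p,6) for p in((274,127),(360,125),(361,223),(281,225))];print('foot',F)
t=f-60*u-[511.4,275.6];w=np.radians(101.9)
print('tool shift',t@[np.cos(w),np.sin(w)],t@[np.sin(w),-np.cos(w)])
E
```

```text
[501.31175724 327.29071446] [526.39814346 235.63296411] [499.47330426 335.26629961] yaw 105.30678284768065 centre [515.31253838 277.39472919] width 17.97669654359266
stops [array([489.66488584, 242.09066157]), array([545.91926405, 257.80262796])] [517.79207494 249.94664477] est saddle [507.23258553 288.52769171]
foot [array([441.43454992, 329.63608492]), array([546.75993524, 354.23798127]), array([578.78923324, 228.91892548]), array([472.66518071, 203.68045533])]
tool shift 0.9493768525169667 4.19853463582591
```

Request:
{"fn": "jog_arm", "kwargs": {"rows": [1,4.2,0,-3.4,93,0,0,20,0,93,0,0,30,0,93,0,0,30,0,93,0,0,18,0,93,0,0,0,0,93,0,0,0,0,60,0,0,0,0,30,0,0,0,0,10,0,0,0,0,10,0,0,0,0,10,0,0,0,0,10]}}

```text
time: 4.85
position: [515.4, 279.0, 121.0]
eef_rot: [180.0, -0.0, 105.3]
contact_force: [-0.3, -0.1, 0.6]
opening: 0.531
finger_force: 0.0
```

```bash
python3 -c "from h import *;st()"
```

```text
{'time': 4.85, 'q': [17.54, 23.04, 90.56, -0.0, 66.37, 2.25], 'position': [515.37, 279.04, 120.97], 'eef_rot': [179.97, -0.0, 105.29], 'contact_force': [-0.26, -0.08, 0.59], 'ft_torque': [-0.07, -0.14, -0.0], 'opening': 0.53, 'finger_force': 0.0}
```

Request:
{"fn": "jog_arm", "kwargs": {"rows": [0,0,0,0,5,0,0,0,0,5,0,0,0,0,5,0,0,0,0,5,0,0,0,0,5,0,0,0,0,5,0,0,0,0,5,0,0,0,0,5]}}

```text
time: 5.65
position: [514.8, 278.9, 120.6]
eef_rot: [-180.0, 0.0, 105.3]
contact_force: [-2.3, -0.9, 0.5]
opening: 0.191
finger_force: 30.0
```

Request:
{"fn": "jog_arm", "kwargs": {"rows": [0,0,-10,0,5,0,0,-25,0,5,0,0,-30,0,5,0,0,-30,0,5,0,0,-30,0,5,0,0,-5,0,5,0,0,0,-8,5,0,0,0,-8,5,0,0,0,-8,5,0,0,0,-8,5,0,0,0,-8.2,5]}}

```text
time: 6.75
position: [514.9, 278.8, 249.0]
eef_rot: [-179.9, -0.1, 145.8]
contact_force: [-0.4, 0.3, -2.5]
opening: 0.192
finger_force: 30.0
```

```bash
python3 - <<'E'
from h import *
s=st();w=np.radians(145.5);t=np.array([615.3,-205.5])-s['position'][:2]
print('tool shift',t@[np.cos(w),np.sin(w)],t@[np.sin(w),-np.cos(w)])
E
```

```text
{'time': 6.75, 'q': [17.53, 17.56, 79.95, 0.0, 82.61, -38.29], 'position': [514.86, 278.79, 249.02], 'eef_rot': [-179.91, -0.07, 145.82], 'contact_force': [-0.4, 0.26, -2.46], 'ft_torque': [-0.0, -0.13, 0.02], 'opening': 0.19, 'finger_force': 30.0}
tool shift -357.0816533858837 -342.22264029763477
```

Request:
{"fn": "jog_arm", "kwargs": {"rows": [-15,-15,0,0,5,-33,-31,0,0,5,-33,-31,0,0,5,-33,-31,0,0,5,-33,-31,0,0,5,-33,-31,0,0,5,-33,-31,0,0,5,-33,-31,0,0,5,-33,-31,0,0,5,-33,-31,0,0,5,-30,-31,0,0,5,-12,-14,0,0,5]}}

```text
time: 7.95
position: [614.7, -205.2, 248.3]
eef_rot: [-179.9, -0.1, 145.3]
contact_force: [-0.1, 0.8, -2.3]
opening: 0.193
finger_force: 30.0
```

```bash
python3 - <<'E'
from h import *
s=st();w=np.radians(s['eef_rot'][2]);t=np.array([615.3,-205.5])-s['position'][:2]
print('tool shift',t@[np.cos(w),np.sin(w)],t@[np.sin(w),-np.cos(w)])
T=[]
for n in('scene','side','wrist'):
    c=imaging.camera_info(n);i=imaging.snapshot(n)[:,:,::-1]
    cv2.imwrite(f'pics/{n}3.png',i)
    # key tip/shaft expected, well
    X=np.array([*s['position'][:2],s['position'][2]+19-114]);p=proj(c,[X,[615.3,-205.5,134]]);print(n,p)
    x,y=np.clip(p[0].astype(int)-[40,45],0,[560,310]);T.append(cv2.resize(i[y:y+90,x:x+80],None,fx=3.3,fy=6.6*.5,interpolation=cv2.INTER_CUBIC));print(x,y)
cv2.imwrite('pics/t3.png',np.hstack(T))
E
```

```text
{'time': 7.95, 'q': [-28.26, 24.24, 70.32, -0.08, 85.53, -83.55], 'position': [614.7, -205.2, 248.32], 'eef_rot': [-179.91, -0.08, 145.3], 'contact_force': [-0.12, 0.76, -2.34], 'ft_torque': [0.02, -0.13, 0.03], 'opening': 0.19, 'finger_force': 30.0}
tool shift -0.664332684949813 0.0929104888569278
scene [[236.59004391 237.42144417]
 [237.45394461 241.22774479]]
196 192
side [[300.67988883 141.29334415]
 [300.53217699 145.85118806]]
260 96
wrist [[318.44221163 202.30532261]
 [318.64054727 198.2215918 ]]
278 157
```

View pics/t3.png

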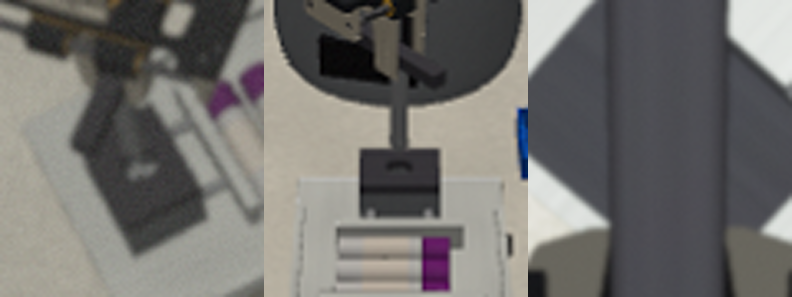

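```bash
python3 - <<'E'
from h import *
s=manip.observe();c=imaging.camera_info('wrist');g=cv2.imread('pics/wrist3.png',0).astype(int)
w=np.radians(s['eef_rot'][2]);x=np.array([np.cos(w),np.sin(w),0]);P=s['position']
print(proj(c,[P+[0,0,28]+o*x for o in(56,58,60,62,64)]))
print(g[20:170:3,318].tolist());r=150;print(g[r,285:352].tolist())
print(proj(c,[P+[0,0,28]+40*x+o*np.array([np.sin(w),-np.cos(w),0]) for o in(-9,9)]))
E
```

```text
[[318.91780784 148.08250342]
 [318.91253721 143.74678184]
 [318.90722633 139.38062567]
 [318.90187469 134.98366492]
 [318.89648176 130.55552301]]
[214, 220, 218, 217, 218, 218, 219, 196, 140, 207, 220, 218, 218, 219, 223, 219, 221, 220, 223, 224, 224, 224, 223, 225, 223, 224, 225, 203, 222, 227, 228, 229, 209, 190, 222, 223, 224, 220, 221, 222, 215, 54, 65, 75, 78, 78, 77, 77, 78, 77]
[220, 220, 221, 221, 221, 222, 222, 221, 221, 222, 221, 221, 221, 223, 222, 214, 164, 98, 68, 67, 72, 75, 75, 76, 76, 77, 77, 78, 78, 80, 79, 79, 78, 77, 77, 76, 76, 77, 76, 77, 77, 77, 78, 78, 78, 78, 78, 77, 76, 73, 71, 64, 70, 117, 187, 221, 225, 225, 225, 225, 225, 225, 226, 225, 225, 222, 212]
[[300.30310357 181.72456861]
 [337.61284381 181.70415494]]
```

Request:
{"fn": "jog_arm", "kwargs": {"rows": [0,0,15,0,5,0,0,20,0,5,0,0,18,0,5,0,0,5,0,5,0,0,4,0,5,0,0,3,0,5]}}

```text
time: 8.7
position: [614.8, -200.5, 185.9]
eef_rot: [-180.0, 0.0, 145.5]
contact_force: [-0.6, -3.3, -1.3]
opening: 0.19
finger_force: 30.0
```

Request:
{"fn": "jog_arm", "kwargs": {"rows": [0,0,0,0,5,0,0,0,0,5]}}

```text
time: 8.9
position: [614.8, -200.5, 185.4]
eef_rot: [180.0, -0.1, 145.5]
contact_force: [-0.7, -3.2, -4.3]
opening: 0.188
finger_force: 30.0
```

```bash
python3 - <<'E'
from h import *
s=st()
T=[]
for n in('scene','side','wrist'):
    c=imaging.camera_info(n);i=imaging.snapshot(n)[:,:,::-1]
    cv2.imwrite(f'pics/{n}4.png',i)
g=cv2.imread('pics/wrist4.png',0).astype(int)
w=np.radians(s['eef_rot'][2]);x=np.array([np.cos(w),np.sin(w),0]);P=s['position']
print(proj(c,[P+[0,0,28]+o*x for o in(50,55,60,65)])[:,1]);print(g[100:170:2,318].tolist());print(g[150,285:352].tolist())
E
```

```text
{'time': 8.9, 'q': [-27.94, 25.99, 76.35, 0.02, 77.71, -83.45], 'position': [614.78, -200.54, 185.4], 'eef_rot': [179.99, -0.05, 145.5], 'contact_force': [-0.68, -3.16, -4.3], 'ft_torque': [-0.72, 0.08, 0.02], 'opening': 0.19, 'finger_force': 29.99}
[160.94422144 150.27037492 139.40808698 128.35156467]
[196, 206, 224, 225, 224, 225, 227, 226, 225, 214, 178, 194, 222, 220, 217, 216, 217, 218, 219, 220, 219, 163, 48, 60, 68, 74, 76, 75, 75, 77, 75, 76, 76, 75, 76]
[218, 218, 217, 217, 217, 217, 217, 217, 217, 219, 220, 220, 220, 218, 209, 178, 122, 75, 63, 66, 70, 72, 74, 74, 73, 73, 74, 75, 75, 75, 75, 75, 75, 74, 73, 74, 73, 73, 74, 73, 74, 74, 74, 75, 75, 76, 74, 75, 74, 73, 70, 67, 63, 71, 120, 182, 214, 219, 220, 220, 221, 221, 217, 202, 181, 176, 188]
```

Request:
{"fn": "jog_arm", "kwargs": {"rows": [0,0,-5,0,5,-1.2,2.1,0,0,5,-1.2,2.1,0,0,5,0,0,0,0,5,0,0,0,0,5]}}

```text
time: 9.55
position: [617.4, -200.3, 191.1]
eef_rot: [-179.8, -0.1, 145.5]
contact_force: [-7.5, -6.8, -0.8]
opening: 0.191
finger_force: 30.1
```

```bash
python3 -c "from h import *;st()"
```

```text
{'time': 9.55, 'q': [-27.67, 26.12, 75.34, -0.23, 78.67, -83.1], 'position': [617.41, -200.33, 191.07], 'eef_rot': [-179.76, -0.1, 145.47], 'contact_force': [-7.45, -6.82, -0.84], 'ft_torque': [-1.51, 1.57, 0.08], 'opening': 0.19, 'finger_force': 30.06}
```

I had the sign wrong on tool y, so I'm correcting that.

Request:
{"fn": "jog_arm", "kwargs": {"rows": [0,-2.6,0,0,5,0,-2.5,0,0,5,0.2,-2.5,0,0,5,0,0,0,0,5,0,0,0,0,5]}}

```text
time: 10.05
position: [615.1, -204.6, 190.7]
eef_rot: [180.0, 0.0, 145.5]
contact_force: [-0.4, 0.6, -3.5]
opening: 0.195
finger_force: 30.0
```

```bash
python3 -c "from h import *;st()"
```

```text
{'time': 10.05, 'q': [-28.26, 25.91, 75.71, 0.04, 78.36, -83.77], 'position': [615.09, -204.62, 190.74], 'eef_rot': [179.96, 0.01, 145.5], 'contact_force': [-0.42, 0.59, -3.45], 'ft_torque': [0.08, -0.15, 0.07], 'opening': 0.19, 'finger_force': 29.99}
```

Request:
{"fn": "jog_arm", "kwargs": {"rows": [0,0,4,0,5,0,0,3,0,5,0,0,3,0,5,0,0,2,0,5,0,0,0,0,5]}}

```text
time: 10.55
position: [614.6, -204.8, 178.0]
eef_rot: [-180.0, -0.1, 145.5]
contact_force: [0.4, -0.4, -3.6]
opening: 0.195
finger_force: 30.0
```

```bash
python3 -c "from h import *;st()"
```

```text
{'time': 10.55, 'q': [-28.28, 26.39, 76.75, 0.0, 76.91, -83.77], 'position': [614.57, -204.82, 178.05], 'eef_rot': [-179.99, -0.06, 145.49], 'contact_force': [0.36, -0.37, -3.56], 'ft_torque': [-0.0, -0.15, -0.0], 'opening': 0.19, 'finger_force': 29.99}
```

Request:
{"fn": "jog_arm", "kwargs": {"rows": [0,0,2,0,5,0,0,1.3,0,5,0,0,0,0,5,0,0,0,6,5,0,0,0,8,5,0,0,0,8,5,0,0,0,8,5,0,0,0,8,5,0,0,0,8,5,0,0,0,8,5,0,0,0,8,5,0,0,0,0,5]}}

```text
time: 11.75
position: [614.8, -205.3, 175.5]
eef_rot: [180.0, 0.0, 83.4]
contact_force: [0.7, -1.2, -3.7]
opening: 0.189
finger_force: 30.0
```

```bash
python3 - <<'E'
from h import *
st()
import pickle
c=pickle.load(open('w1.pkl','rb'));w=np.radians(13.7);o=np.array([615.3,-205.5]);yd=np.array([-np.sin(w),np.cos(w)])
for p in((234,68),(235,205),(247,68),(248,205)):print((atz(c,p,112)-o)@yd-80)
E
```

```text
{'time': 11.75, 'q': [-28.29, 26.49, 76.97, -0.02, 76.52, -21.71], 'position': [614.83, -205.27, 175.46], 'eef_rot': [179.99, 0.03, 83.43], 'contact_force': [0.66, -1.19, -3.75], 'ft_torque': [-0.23, -0.04, 0.04], 'opening': 0.19, 'finger_force': 29.99}
-12.580865512990599
-12.344911093990646
-23.79122473405038
-24.85841358644179
```

Request:
{"fn": "jog_arm", "kwargs": {"rows": [0,0,0,5,5,0,0,0,5,5,0,0,0,4,5,0,0,0,3,5]}}

```text
time: 12.15
position: [614.8, -205.4, 175.4]
eef_rot: [180.0, 0.0, 66.6]
contact_force: [-0.3, -2.1, -3.7]
opening: 0.189
finger_force: 30.0
```

```bash
cat > q.py <<'E'
from h import *
for _ in range(1): st()
E
python3 q.py
```

```text
{'time': 12.15, 'q': [-28.29, 26.49, 76.97, -0.03, 76.51, -4.88], 'position': [614.81, -205.35, 175.43], 'eef_rot': [179.98, 0.03, 66.59], 'contact_force': [-0.28, -2.1, -3.67], 'ft_torque': [-0.33, -0.07, 0.1], 'opening': 0.19, 'finger_force': 30.0}
```

Request:
{"fn": "jog_arm", "kwargs": {"rows": [0,0,0,3,5,0,0,0,3,5,0,0,0,0,5]}}

```text
time: 12.45
position: [614.8, -205.4, 175.4]
eef_rot: [180.0, 0.0, 60.7]
contact_force: [1.0, -0.9, -3.2]
opening: 0.193
finger_force: 30.0
```

```bash
python3 q.py
```

```text
{'time': 12.45, 'q': [-28.3, 26.49, 76.97, -0.03, 76.52, 1.05], 'position': [614.8, -205.37, 175.42], 'eef_rot': [179.98, 0.03, 60.66], 'contact_force': [1.01, -0.91, -3.24], 'ft_torque': [-0.42, -0.05, 0.12], 'opening': 0.19, 'finger_force': 29.99}
```

Request:
{"fn": "jog_arm", "kwargs": {"rows": [0,0,0,3,5,0,0,0,3,5,0,0,0,0,5]}}

```text
time: 12.75
position: [614.8, -205.4, 175.5]
eef_rot: [180.0, 0.0, 54.7]
contact_force: [0.4, -1.3, -3.4]
opening: 0.191
finger_force: 30.0
```

```bash
python3 q.py
```

```text
{'time': 12.75, 'q': [-28.3, 26.49, 76.97, -0.03, 76.51, 7.05], 'position': [614.81, -205.35, 175.45], 'eef_rot': [179.97, 0.03, 54.66], 'contact_force': [0.39, -1.32, -3.42], 'ft_torque': [-0.5, -0.04, 0.11], 'opening': 0.19, 'finger_force': 29.99}
```

Request:
{"fn": "jog_arm", "kwargs": {"rows": [0,0,0,3,5,0,0,0,3,5,0,0,0,0,5]}}

```text
time: 13.05
position: [614.8, -205.4, 175.4]
eef_rot: [180.0, 0.0, 48.7]
contact_force: [-0.3, -1.6, -3.5]
opening: 0.186
finger_force: 30.0
```

```bash
python3 q.py
```

```text
{'time': 13.05, 'q': [-28.3, 26.49, 76.97, -0.03, 76.52, 13.05], 'position': [614.81, -205.37, 175.45], 'eef_rot': [179.97, 0.02, 48.66], 'contact_force': [-0.3, -1.55, -3.54], 'ft_torque': [-0.51, -0.0, 0.13], 'opening': 0.19, 'finger_force': 29.99}
```

Request:
{"fn": "jog_arm", "kwargs": {"rows": [0,0,0,3,5,0,0,0,2,5,0,0,0,0,5]}}

```text
time: 13.35
position: [614.8, -205.3, 175.4]
eef_rot: [180.0, 0.0, 43.7]
contact_force: [-0.3, -2.6, -3.5]
opening: 0.188
finger_force: 30.0
```

```bash
python3 q.py
```

```text
{'time': 13.35, 'q': [-28.29, 26.49, 76.97, -0.03, 76.52, 18.04], 'position': [614.79, -205.29, 175.43], 'eef_rot': [179.98, 0.02, 43.67], 'contact_force': [-0.32, -2.63, -3.53], 'ft_torque': [-0.62, 0.05, 0.17], 'opening': 0.19, 'finger_force': 30.01}
```

Request:
{"fn": "jog_arm", "kwargs": {"rows": [0,0,0,2,5,0,0,0,0,5]}}

```text
time: 13.55
position: [614.8, -205.3, 175.4]
eef_rot: [180.0, 0.0, 41.6]
contact_force: [0.1, -3.4, -3.5]
opening: 0.193
finger_force: 30.0
```

```bash
python3 q.py
```

```text
{'time': 13.55, 'q': [-28.29, 26.49, 76.97, -0.02, 76.52, 20.06], 'position': [614.8, -205.28, 175.43], 'eef_rot': [179.98, 0.02, 41.65], 'contact_force': [0.1, -3.35, -3.47], 'ft_torque': [-0.67, 0.07, 0.23], 'opening': 0.19, 'finger_force': 30.03}
```

Request:
{"fn": "jog_arm", "kwargs": {"rows": [0,0,0,2,5,0,0,0,0,5]}}

```text
time: 13.75
position: [614.8, -205.2, 175.4]
eef_rot: [180.0, 0.0, 39.6]
contact_force: [0.1, -1.8, -3.3]
opening: 0.191
finger_force: 30.0
```

```bash
python3 q.py
```

```text
{'time': 13.75, 'q': [-28.29, 26.49, 76.97, -0.03, 76.52, 22.09], 'position': [614.8, -205.24, 175.43], 'eef_rot': [179.98, 0.02, 39.63], 'contact_force': [0.13, -1.77, -3.27], 'ft_torque': [-0.71, 0.09, 0.28], 'opening': 0.19, 'finger_force': 30.04}
```

Request:
{"fn": "jog_arm", "kwargs": {"rows": [0,0,0,1.5,5,0,0,0,0,5,0,0,0,0,5]}}

```text
time: 14.05
position: [614.9, -205.2, 175.4]
eef_rot: [180.0, 0.0, 38.0]
contact_force: [-0.7, -4.0, -2.4]
opening: 0.192
finger_force: 30.1
```

```bash
python3 - <<'E'
from h import *
st();cv2.imwrite('pics/side5.png',imaging.snapshot('side')[:,:,::-1])
E
```

```text
{'time': 14.05, 'q': [-28.29, 26.49, 76.97, -0.01, 76.52, 23.67], 'position': [614.87, -205.17, 175.43], 'eef_rot': [179.98, 0.01, 38.04], 'contact_force': [-0.72, -4.02, -2.4], 'ft_torque': [-0.83, 0.08, 0.35], 'opening': 0.19, 'finger_force': 30.06}
```

Request:
{"fn": "jog_arm", "kwargs": {"rows": [0,0,0,-2.5,5,0,0,0,-2.5,5,0,0,0,0,5,0,0,-4,0,5,0,0,-6,0,5,0,0,-8,0,5]}}

```text
time: 14.7
position: [614.7, -204.0, 193.9]
eef_rot: [-179.9, -0.0, 43.0]
contact_force: [-0.0, 0.1, -2.5]
opening: 0.194
finger_force: 30.0
```

```bash
python3 q.py
```

```text
{'time': 14.7, 'q': [-28.26, 25.8, 75.45, 0.08, 78.84, 18.76], 'position': [614.68, -204.01, 193.88], 'eef_rot': [-179.9, -0.05, 42.97], 'contact_force': [-0.04, 0.13, -2.46], 'ft_torque': [-0.07, -0.01, 0.06], 'opening': 0.19, 'finger_force': 29.99}
```

Request:
{"fn": "jog_arm", "kwargs": {"rows": [0,0,-15,0,5,0,0,-25,0,5,0,0,-20,0,5,0,0,0,-8,5,0,0,0,-8,5,0,0,0,-8,5,0,0,0,-8,5,0,0,0,-8,5,0,0,0,-8,5,0,0,0,-8,5,0,0,0,-6.3,5,0,0,0,0,5]}}

```text
time: 15.9
position: [615.0, -204.4, 255.0]
eef_rot: [179.9, 0.0, 105.3]
contact_force: [-0.3, -1.1, -3.4]
opening: 0.193
finger_force: 30.0
```

```bash
python3 - <<'E'
from h import *
s=st();cv2.imwrite('pics/scene6.png',imaging.snapshot('scene')[:,:,::-1])
w=np.radians(s['eef_rot'][2]);t=np.array([514.9,278.9])-s['position'][:2]
print('tool shift',t@[np.cos(w),np.sin(w)],t@[np.sin(w),-np.cos(w)])
E
```

```text
{'time': 15.9, 'q': [-28.26, 23.96, 69.83, 0.05, 86.13, -43.61], 'position': [615.03, -204.42, 254.98], 'eef_rot': [179.91, 0.02, 105.35], 'contact_force': [-0.3, -1.1, -3.36], 'ft_torque': [-0.07, -0.11, -0.02], 'opening': 0.19, 'finger_force': 29.98}
tool shift 492.5878193810699 31.361891993063942
```

Request:
{"fn": "jog_arm", "kwargs": {"rows": [30,2,0,0,5,44,2.8,0,0,5,44,2.8,0,0,5,44,2.8,0,0,5,44,2.8,0,0,5,44,2.8,0,0,5,44,2.8,0,0,5,44,2.8,0,0,5,44,2.8,0,0,5,44,2.8,0,0,5,44,2.8,0,0,5,22.6,1.4,0,0,5]}}

```text
time: 17.15
position: [513.7, 282.2, 254.3]
eef_rot: [179.9, -0.1, 105.2]
contact_force: [0.3, -0.8, -3.0]
opening: 0.19
finger_force: 30.0
```

Request:
{"fn": "jog_arm", "kwargs": {"rows": [0,0,0,0,5,0,0,0,0,5,0,0,0,0,5]}}

```text
time: 17.45
position: [515.5, 277.6, 253.7]
eef_rot: [180.0, 0.0, 105.2]
contact_force: [-0.5, -0.2, -3.2]
opening: 0.191
finger_force: 30.0
```

```bash
python3 - <<'E'
from h import *
s=st()
w=np.radians(s['eef_rot'][2]);t=np.array([514.9,278.9])-s['position'][:2]
print('tool shift',t@[np.cos(w),np.sin(w)],t@[np.sin(w),-np.cos(w)])
E
```

```text
{'time': 17.45, 'q': [17.41, 17.34, 79.6, -0.02, 83.04, 2.23], 'position': [515.47, 277.58, 253.71], 'eef_rot': [179.98, 0.02, 105.18], 'contact_force': [-0.49, -0.23, -3.2], 'ft_torque': [-0.01, -0.12, -0.02], 'opening': 0.19, 'finger_force': 29.99}
tool shift 1.420453979463551 -0.20427738124647
```

Request:
{"fn": "jog_arm", "kwargs": {"rows": [1.4,0,0,0,5,0,0,15,0,5,0,0,25,0,5,0,0,25,0,5,0,0,25,0,5,0,0,20,0,5,0,0,10,0,5,0,0,5,0,5,0,0,4,0,5,0,0,2,0,5,0,0,1,0,5,0,0,0,0,5]}}

```text
time: 18.65
position: [515.1, 279.9, 121.9]
eef_rot: [179.9, -0.0, 105.3]
contact_force: [-0.3, -0.1, -3.5]
opening: 0.194
finger_force: 30.0
```

```bash
python3 q.py
```

```text
{'time': 18.65, 'q': [17.63, 22.99, 90.49, 0.0, 66.46, 2.33], 'position': [515.13, 279.95, 121.93], 'eef_rot': [179.94, -0.0, 105.29], 'contact_force': [-0.34, -0.06, -3.45], 'ft_torque': [0.01, -0.07, -0.02], 'opening': 0.19, 'finger_force': 29.99}
```

Request:
{"fn": "jog_arm", "kwargs": {"rows": [0,0,0.6,0,5,0,0,0.6,0,5,0,0,0,0,5]}}

```text
time: 18.95
position: [514.8, 279.9, 120.2]
eef_rot: [180.0, -0.0, 105.3]
contact_force: [0.2, 0.5, -3.0]
opening: 0.193
finger_force: 30.0
```

Request:
{"fn": "jog_arm", "kwargs": {"rows": [0,0,0.7,0,5,0,0,0,0,5]}}

```text
time: 19.15
position: [514.7, 279.8, 119.3]
eef_rot: [-180.0, 0.0, 105.3]
contact_force: [-0.3, -0.3, -3.0]
opening: 0.193
finger_force: 30.0
```

Request:
{"fn": "jog_arm", "kwargs": {"rows": [0,0,0.6,0,5,0,0,0,0,5]}}

```text
time: 19.35
position: [514.7, 279.8, 118.7]
eef_rot: [-180.0, -0.0, 105.3]
contact_force: [-0.4, -0.1, -3.3]
opening: 0.188
finger_force: 30.0
```

Request:
{"fn": "jog_arm", "kwargs": {"rows": [0,0,0.7,0,5,0,0,0,0,5]}}

```text
time: 19.55
position: [514.7, 279.8, 118.0]
eef_rot: [-180.0, 0.0, 105.3]
contact_force: [-0.6, 0.3, -3.8]
opening: 0.192
finger_force: 30.0
```

Request:
{"fn": "jog_arm", "kwargs": {"rows": [0,0,0.7,0,5,0,0,0,0,5]}}

```text
time: 19.75
position: [514.7, 279.8, 117.3]
eef_rot: [-180.0, -0.0, 105.3]
contact_force: [-0.3, -0.7, -1.9]
opening: 0.192
finger_force: 30.0
```

```bash
python3 - <<'E'
from h import *
s=st();r=lambda i,x,y,w,h,f:cv2.resize(i[y:y+h,x:x+w],None,fx=f,fy=f,interpolation=cv2.INTER_CUBIC)
i=imaging.snapshot('side')[:,:,::-1];j=imaging.snapshot('scene')[:,:,::-1];k=imaging.snapshot('wrist')[:,:,::-1]
cv2.imwrite('pics/t7.png',np.vstack([np.hstack([r(i,250,225,100,75,4),r(j,360,130,100,75,4)]),np.hstack([r(k,220,100,200,150,2),r(j,195,180,100,75,4)])]))
E
```

```text
{'time': 19.75, 'q': [17.62, 23.25, 90.79, 0.0, 65.97, 2.33], 'position': [514.75, 279.79, 117.34], 'eef_rot': [-179.99, -0.0, 105.29], 'contact_force': [-0.29, -0.69, -1.92], 'ft_torque': [0.0, -0.09, -0.09], 'opening': 0.19, 'finger_force': 29.99}
```

View pics/t7.png

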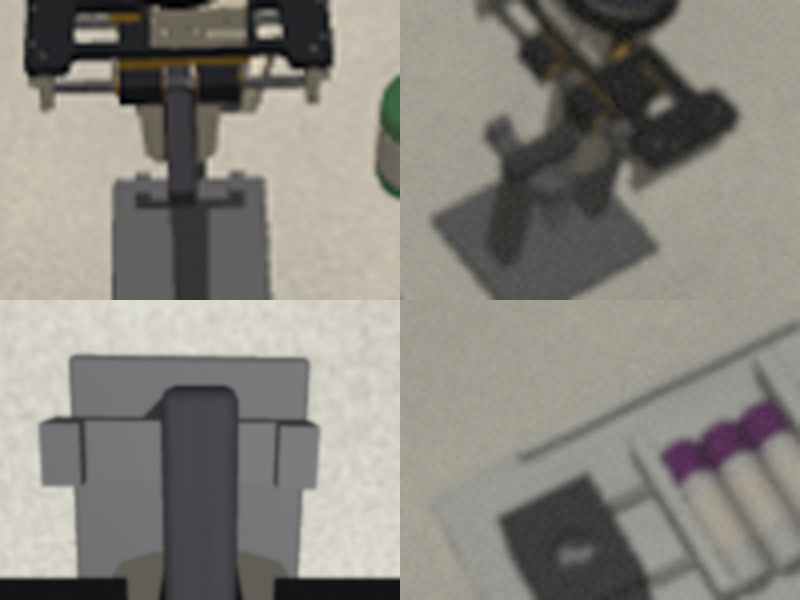

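The bar lies centred between the stops, contact is just beginning, and the tube row is closed up. One more nudge down, then release.

Request:
{"fn": "jog_arm", "kwargs": {"rows": [0,0,0.4,0,5,0,0,0,0,5]}}

```text
time: 20.1
position: [514.8, 279.8, 117.0]
eef_rot: [-180.0, 0.0, 105.3]
contact_force: [0.7, -1.1, -2.6]
opening: 0.195
finger_force: 30.0
```

Request:
{"fn": "jog_arm", "kwargs": {"rows": [0,0,0.4,0,5,0,0,0.3,0,5,0,0,0,0,5]}}

```text
time: 20.4
position: [514.8, 279.8, 116.3]
eef_rot: [-180.0, -0.0, 105.3]
contact_force: [0.5, 0.5, -1.6]
opening: 0.187
finger_force: 30.0
```

Request:
{"fn": "jog_arm", "kwargs": {"rows": [0,0,0.4,0,5,0,0,0.3,0,5,0,0,0,0,5]}}

```text
time: 20.7
position: [514.8, 279.8, 115.7]
eef_rot: [-180.0, -0.0, 105.3]
contact_force: [0.2, -0.0, -2.7]
opening: 0.187
finger_force: 30.0
```

```bash
python3 q.py
```

```text
{'time': 20.7, 'q': [17.62, 23.35, 90.9, 0.0, 65.75, 2.33], 'position': [514.82, 279.8, 115.66], 'eef_rot': [-180.0, -0.0, 105.29], 'contact_force': [0.2, -0.01, -2.74], 'ft_torque': [-0.03, -0.1, 0.05], 'opening': 0.19, 'finger_force': 29.99}
```

```bash
python3 - <<'E'
from h import *
st()
def wd(g,r):
    a=g[r].astype(float);l=a[280:320];h=a[320:360]
    f=lambda v:np.argmax(np.abs(np.diff(v)))
    return 280+f(l),320+f(h)
n=imaging.snapshot('wrist')[:,:,::-1];cv2.imwrite('pics/wrist8.png',n);n=cv2.cvtColor(n,cv2.COLOR_BGR2GRAY)
for nm,g in(('w3',cv2.imread('pics/wrist3.png',0)),('w4',cv2.imread('pics/wrist4.png',0)),('now',n)):
    print(nm,[wd(g,r) for r in(155,160,165,170)],g[150,293:308].tolist(),g[150,330:345].tolist(),g[130:152,318].tolist())
i=imaging.snapshot('side')[:,:,::-1]
T=np.hstack([cv2.resize(i[235:290,270:325],None,fx=7,fy=7,interpolation=cv2.INTER_CUBIC),cv2.resize(cv2.imread('pics/side0.png')[235:290,270:325],None,fx=7,fy=7,interpolation=cv2.INTER_CUBIC)])
cv2.imwrite('pics/t8.png',T)
E
```

```text
{'time': 20.7, 'q': [17.62, 23.35, 90.9, 0.0, 65.75, 2.33], 'position': [514.82, 279.8, 115.66], 'eef_rot': [-180.0, -0.0, 105.29], 'contact_force': [0.2, -0.01, -2.74], 'ft_torque': [-0.03, -0.1, 0.05], 'opening': 0.19, 'finger_force': 29.99}
w3 [(np.int64(299), np.int64(338)), (np.int64(294), np.int64(338)), (np.int64(290), np.int64(338)), (np.int64(285), np.int64(341))] [221, 222, 221, 221, 221, 223, 222, 214, 164, 98, 68, 67, 72, 75, 75] [78, 78, 77, 76, 73, 71, 64, 70, 117, 187, 221, 225, 225, 225, 225] [220, 220, 220, 220, 221, 222, 222, 222, 223, 222, 215, 175, 102, 54, 54, 61, 65, 69, 73, 75, 77, 77]
w4 [(np.int64(297), np.int64(339)), (np.int64(292), np.int64(339)), (np.int64(288), np.int64(339)), (np.int64(284), np.int64(339))] [217, 219, 220, 220, 220, 218, 209, 178, 122, 75, 63, 66, 70, 72, 74] [76, 74, 75, 74, 73, 70, 67, 63, 71, 120, 182, 214, 219, 220, 220] [216, 216, 217, 217, 218, 219, 219, 220, 220, 221, 219, 208, 163, 88, 48, 53, 60, 65, 68, 71, 74, 76]
now [(np.int64(294), np.int64(338)), (np.int64(299), np.int64(338)), (np.int64(300), np.int64(338)), (np.int64(300), np.int64(338))] [118, 119, 119, 118, 114, 104, 84, 62, 52, 54, 59, 64, 67, 68, 68] [72, 71, 71, 70, 68, 65, 63, 59, 68, 98, 117, 121, 121, 122, 121] [106, 114, 119, 120, 120, 120, 120, 119, 120, 120, 119, 114, 91, 54, 40, 49, 57, 61, 64, 66, 70, 70]
```

View pics/t8.png

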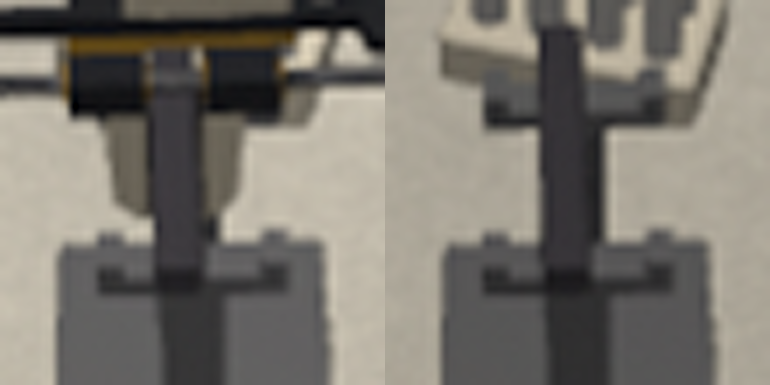

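The bar end sits within about 1 mm of its original seat (image row ≈274/7+235 in both views). The bar had slid up a little in the grip, so I'll lower until the force shows contact.

Request:
{"fn": "jog_arm", "kwargs": {"rows": [0,0,0.6,0,5,0,0,0.6,0,5,0,0,0,0,5]}}

```text
time: 21.1
position: [514.9, 279.9, 115.2]
eef_rot: [180.0, 0.0, 105.3]
contact_force: [-1.9, -0.2, 3.8]
opening: 0.19
finger_force: 30.0
```

```bash
python3 q.py
```

```text
{'time': 21.1, 'q': [17.64, 23.36, 90.95, -0.0, 65.65, 2.34], 'position': [514.93, 279.94, 115.23], 'eef_rot': [179.96, 0.0, 105.3], 'contact_force': [-1.89, -0.18, 3.84], 'ft_torque': [-0.33, 0.21, -0.08], 'opening': 0.19, 'finger_force': 29.99}
```

Request:
{"fn": "jog_arm", "kwargs": {"rows": [0,0,-0.3,0,5,0,0,0,0,20,0,0,0,0,30,0,0,0,0,40,0,0,0,0,60,0,0,0,0,60,0,0,0,0,60]}}

```text
time: 21.8
position: [514.8, 279.8, 114.7]
eef_rot: [-180.0, -0.0, 105.3]
contact_force: [1.1, 0.2, -0.2]
opening: 0.597
finger_force: 0.0
```

Request:
{"fn": "jog_arm", "kwargs": {"rows": [0,0,-10,0,60,0,0,-20,0,60,0,0,-30,0,60,0,0,-30,0,60,0,0,-30,0,60,0,0,-30,0,60,-45,0,0,0,60,-45,0,0,0,60,-45,0,0,0,60,0,0,0,0,60,0,0,0,0,60]}}

```text
time: 22.9
position: [550.7, 148.7, 265.4]
eef_rot: [180.0, -0.0, 105.1]
contact_force: [-0.5, 0.1, -0.3]
opening: 0.645
finger_force: 0.0
```

```bash
python3 - <<'E'
from h import *
st();r=lambda i,x,y,w,h,f:cv2.resize(i[y:y+h,x:x+w],None,fx=f,fy=f,interpolation=cv2.INTER_CUBIC)
i=imaging.snapshot('side')[:,:,::-1];j=imaging.snapshot('scene')[:,:,::-1]
cv2.imwrite('pics/t9.png',np.vstack([np.hstack([r(i,250,225,100,75,4),r(j,360,130,100,75,4)]),np.hstack([r(i,250,135,100,75,4),r(j,195,180,100,75,4)])]))
E
```

```text
{'time': 22.9, 'q': [3.89, 15.42, 80.61, 0.03, 83.94, -11.25], 'position': [550.7, 148.71, 265.4], 'eef_rot': [179.96, -0.02, 105.14], 'contact_force': [-0.51, 0.05, -0.33], 'ft_torque': [-0.02, -0.08, -0.03], 'opening': 0.65, 'finger_force': 0.0}
```

View pics/t9.png

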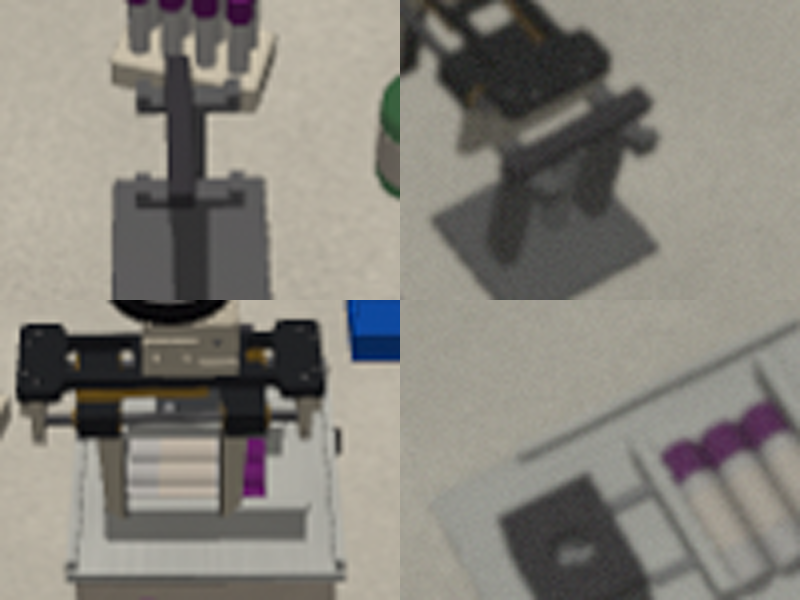

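The last view shows the key hanging across both arms between the stops, the tubes closed up against the rail, and the gripper clear of everything. I'm handing in.

```bash
python3 -c "from station import workorder;print(workorder.hand_in())"
```

```text
the job is handed in; nothing more can be done
None
```

The job is handed in at about 23 s: the jaw was closed with the key to about 0.35 N m against the rail, and the key is hung back across its stand; the hand-in gave no verdict.

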